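Load the torque arm and hold its bolt head level from behind the bracket

ROBOT

A 6-joint arm with a two-finger parallel gripper is mounted at the origin on a cart in front of the work surface, level with it; the furniture and walls round the work are solid. World frame = base frame: x ahead of the robot, y to its left, z up, the work surface at z = 0. Lengths are in m, angles in rad, forces in N, time in s.
With the tool pointing down it reaches from about 0.3 to 0.875 m from the base axis. Payload 6.4 kg.
Tool frame: the origin (TCP) lies midway between the tips of the shut fingers; the grasp point (between the pads) lies 19 mm behind it; z points along the fingers, y is the line along which they close (so a half turn about z gives the same grasp; the last joint's range is limited). The gripper opens to 85 mm and grips with 20 to 120 N. Pads are 22 mm wide; open, the fingers measure 114 mm over their backs; the gripper's body (76 mm by 85 mm) begins 54 mm behind the grasp point. The pads swing forward as they close: fully open they stand 13 mm farther back than shut.
Start: joints at [-1.535, 0.181, 1.607, -0, 1.354, -0.206], TCP at [0.138, -0.558, 0.231] pointing down, gripper open.
Joint ranges: [-2.99, 2.99], [-0.89, 2.07], [0.3, 2.58], [-1.14, 4.28], [0, 2.63], [-3.12, 3.12]. Speed limits (rad/s): [2.57, 2.57, 3.01, 3.14, 3.14, 3.14].

INTERFACE

Orientations are given as a unit quaternion [w, x, y, z].
In Python, from bench import sensors, vision, ctrl gives the robot as it stands.
- The arm moves only by the tool carry_out, never from a script. Its argument "deltas" is text: rows parted by semicolons, each of 7 numbers parted by spaces: the shift along the tool's x, y, z in mm, then the turn, a rotation vector about the tool's x, y, z in rad, then the closure, from 0 (fully open) to 1 (shut). In form: tx ty tz ax ay az claw; .... A call has 1 to 12 rows; each row is the pose to reach, as a shift and turn from the pose commanded when the call began, along the tool's axes at that moment; what a row does not reach only later rows make up. A row lasts 1/8 s, in which the tool goes at most 62.5 mm and 10.7 degrees, less where a joint would pass 70% of its speed; a pose out of reach is approached as far as the arm can. A call with a gripper value outside its range is refused whole. The fingers move at their own pace and stop on an object; the grip force is fixed at half the most. Time passes only in rows, so rows that repeat a pose let the fingers close. It gives the time, the measured TCP pose, the force, the opening and the grip force at its end, in the units of the state.
- sensors.get_obs(): the state, without advancing time (a new reading comes with each control period).
- vision.camera(name): name is "scene" or "top"; returns the picture (420x560x3 uint8, blue, green, red); there is no depth.
- vision.camera_model(name): a dict with "K" (3x3 intrinsics, pixels), "k1" (the pictures are not rectified: a ray, as slopes to the right and down, at radius r is drawn at 1 + k1 r^2 times it, then the intrinsics apply), "extrinsics" (4x4, takes a point from world to camera coordinates). Camera axes: x right, y down, z forward; pixel columns grow to the right and rows downward; lengths in m; the calibration is good to about 2 mm. A picture is of the moment at which its call begins. camera_model takes no time and is no camera call.
- ctrl.hand_in(): hands the job in; it is judged then, once.
The state is a dict: "time_s": time; "q": joint angles; "dq": joint speeds; "joint_efforts": joint torques, N m; "eef_pos": TCP position; "eef_rot": TCP orientation; "wrist_force": force on the tool from outside, world axes, zero at the start; "torque": the same for the moment, N m; "opening": opening from 0.0 (shut) to 1.0 (fully open); "grasp_force": force on a finger pad.
Only numpy, scipy, OpenCV 4.12 (cv2) and the standard library are available. Lean on these libraries where they do the work, as an engineer would, in place of code of your own. Each camera call takes 0.05 s, during which the arm holds its last target. There are 200 camera calls.

TASK

Put the ring weight whose hole closely fits the post onto the post at the end of the torque arm, so that it lies fully down on the pan, and let go of it; the loaded arm sags onto its stop. Then reach down into the narrow gap behind the bracket, grasp the hidden hexagonal bolt head, turn it back until the arm is level, and finish while still gripping the head so that it cannot turn under the weight. Do not move the tape roll, the jar, the driver or the other two ring weights.

Things in the scene. Friction and masses are not known exactly. Their poses are not given: they have to be found in the camera images.
- yoke_origin (a point): The yoke, a fixed aluminium U-frame; point on the bench straight below the bolt head's centre. Its x points away from the robot (along the bolt), y left, z up; place and yaw vary. Base 112 x 180 x 10 mm (x -64 to +48, y -105 to +75). The bolt, its hidden head, the backing nut in front of the bracket and the torque arm turn as one, about x, 70 mm above the bench.
- bracket_top (a point): Middle of the top edge of the yoke's front bracket, an upright plate 8 mm thick and 80 mm wide (along y), 95 mm above the bench; in the yoke's axes at x -27 mm. The gap behind it, up to the rear plate, is 46 mm along x, open at the top and at both y ends.
- rear_top (a point): Middle of the top edge of the yoke's rear plate: as the front bracket, 8 x 80 mm, 95 mm high, in the yoke's axes at x +27 mm.
- head_center (a point): Centre of the steel hexagonal bolt head in the gap, 70 mm above the bench: 24 mm across flats, 24 mm long along the bolt, 11 mm clear of the plates at each end. x is the bolt axis; y is normal to one pair of flats and turns with the bolt: arm level, these flats are upright, facing sideways. Grasp them from above, closing along y, tilted as the head is.
- torque_arm (a joint): Angle of bolt and arm about the yoke's +x (right-hand rule), rad: 0 level, positive = pan end lower; stop (rubber-topped pillar) at 0.26, other limit -0.15. The empty arm is about balanced and stays put by friction (0.03 N m); with the ring on, it sinks to the stop with about 0.15 N m.
- post_foot (a point): Foot of the steel post, on the top of the round pan (40 mm diameter) at the right end of the torque arm, a bar in front of the bracket. Post 12 mm in diameter, 18 mm high, coned tip, along this point's z axis. Arm level: in the yoke's axes at x -43, y -95, z +81 mm, clear of the plates; swings with the arm.
- ring_medium_center (a point): Centre (half-way up) of the ring weight that fits the post: steel, 44 mm outside diameter, 20 mm high, hole 17 mm, about 0.16 kg, lying flat on the bench. Which of the three ring weights lies where varies.
- ring_narrow_center (a point): Centre of another steel ring weight, same outside (44 mm, 20 mm high), hole only 7 mm: does not go over the post. Leave alone.
- ring_wide_center (a point): Centre of another steel ring weight, same outside (44 mm, 20 mm high), hole 30 mm: far too loose for the post. Leave alone.
- tape: Amber tape roll lying flat, 66 mm diameter, 13 mm high, origin at the centre of its underside. Leave alone.
- jar: White screw-top jar, 47 mm diameter, 50 mm high, origin at the centre of its underside. Leave alone.
- driver: Amber-handled driver lying on the bench, 152 mm long along its y, 17 mm thick, origin under its middle. Leave alone.
Things that resemble listed ones, but are neither listed nor needed, are in the scene too. What is shaped like the part that bears ring_medium_center but turquoise is not meant. Of the things that look like the part that bears yoke_origin, the larger one is meant.

How it is judged:
By the outcome, as a careful person would: the job done as asked, in the order asked, and still so for the second after the job is handed in, while the arm keeps its last pose, push and grip.
It also fails if it takes over 45 s, if anything falls off the work surface, if the arm or the gripper's body presses on something with over 40 N, if the wrist force passes 120 N, or if a joint passes its speed limit or range.

## Working session

There is one attempt and no reset: what is moved stays moved. The work goes in short steps, Python scripts to look and compute and a tool call to move; the robot and the scene stay as the last step left them, time stands still between calls to the robot, and variables do not carry over. Pictures are saved under pics/ and viewed, at most 13 in all, crops included, and the job is handed in when it is done.

Besides the shell and the picture viewer there is one more tool, called after "Call:" by a JSON object that holds its "fn" and its "kwargs". carry_out: Moves the arm, as the interface text tells. Its arguments: {"type":"object","properties":{"deltas":{"type":"string"}},"required":["deltas"]}

```bash
mkdir -p pics; ls; python3 - <<'E'
from bench import sensors, vision
import cv2, numpy as np
np.set_printoptions(precision=4,suppress=True)
for n in("top","scene"):
    im=vision.camera(n); cv2.imwrite(f"pics/{n}0.png",im)
    m=vision.camera_model(n); print(n,m["K"],m["k1"],m["extrinsics"])
print(sensors.get_obs())
E
```

```text
pics
top [[496.5034   0.     284.8013]
 [  0.     496.5034 202.6488]
 [  0.       0.       1.    ]] -0.05440836869461157 [[-0.0176 -0.9998 -0.0033  0.0755]
 [-0.9817  0.0179 -0.1898  0.5716]
 [ 0.1898 -0.0001 -0.9818  1.3332]
 [ 0.      0.      0.      1.    ]]
scene [[439.9162   0.     275.7054]
 [  0.     439.9162 211.3646]
 [  0.       0.       1.    ]] -0.049696438941577215 [[-0.8887 -0.4582 -0.0141  0.5342]
 [-0.1904  0.3969 -0.8979  0.1643]
 [ 0.417  -0.7953 -0.44    0.9395]
 [ 0.      0.      0.      1.    ]]
{'time_s': 0.1, 'q': array([-1.5353,  0.1815,  1.6079,  0.    ,  1.3538, -0.2063]), 'dq': array([ 0.0005, -0.0008, -0.0021, -0.0012,  0.0005,  0.0003]), 'joint_efforts': array([  0.    , -44.588 , -35.2242,  -0.0002,   0.0041,  -0.    ]), 'eef_pos': array([ 0.1377, -0.5578,  0.2305]), 'eef_rot': array([-0.0008,  0.9927,  0.1206,  0.0001]), 'wrist_force': array([-0.212 , -0.6637, -0.0006]), 'torque': array([ 0.0262, -0.018 , -0.0306]), 'grasp_force': 0.0, 'opening': 0.9984415120749726}
```

View pics/top0.png

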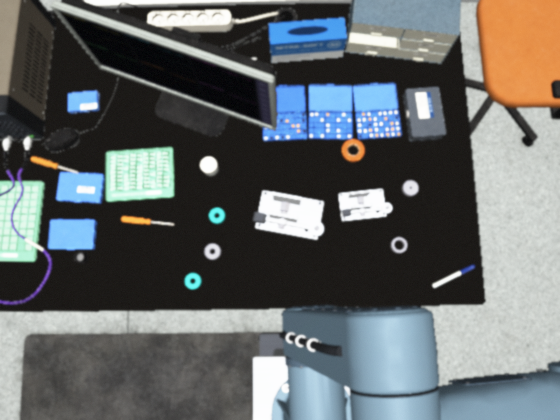

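View pics/scene0.png

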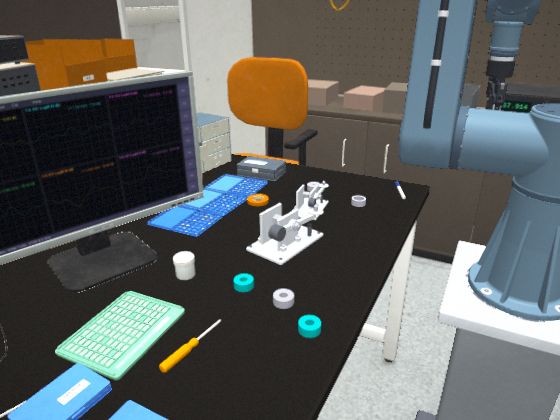

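Top view: the larger yoke is at (290,214) and the smaller one at (363,204). The grey rings are at (212,251), (410,187) and (399,244), and the turquoise ones at (217,215) and (193,281). Next I'll enlarge the rings and the yoke.

```bash
python3 - <<'E'
import cv2, numpy as np
t=cv2.imread("pics/top0.png")
c=lambda u,v,w,h,s:cv2.resize(t[v-h:v+h,u-w:u+w],None,fx=s,fy=s,interpolation=cv2.INTER_CUBIC)
rings=np.hstack([c(u,v,13,13,10) for u,v in((212,251),(410,187),(399,244))])
y=c(292,214,48,34,8)[:, :768]
y=c(290,214,48,28,8)
rings=cv2.copyMakeBorder(rings[:150*0+260],0,0,0,780-rings.shape[1],cv2.BORDER_CONSTANT)
cv2.imwrite("pics/rings.png",rings[:, :780])
cv2.imwrite("pics/yoke.png",y); print(y.shape,rings.shape)
cv2.imwrite("pics/c1.png",np.vstack([cv2.resize(rings,(480,160)),cv2.resize(y,None,fx=.75,fy=.75)[:, :480*2]]) if 0 else np.vstack([cv2.copyMakeBorder(cv2.resize(rings,(576,192)),0,0,0,192,0),y[:400]]))
E
```

```text
(448, 768, 3) (260, 780, 3)
```

View pics/c1.png

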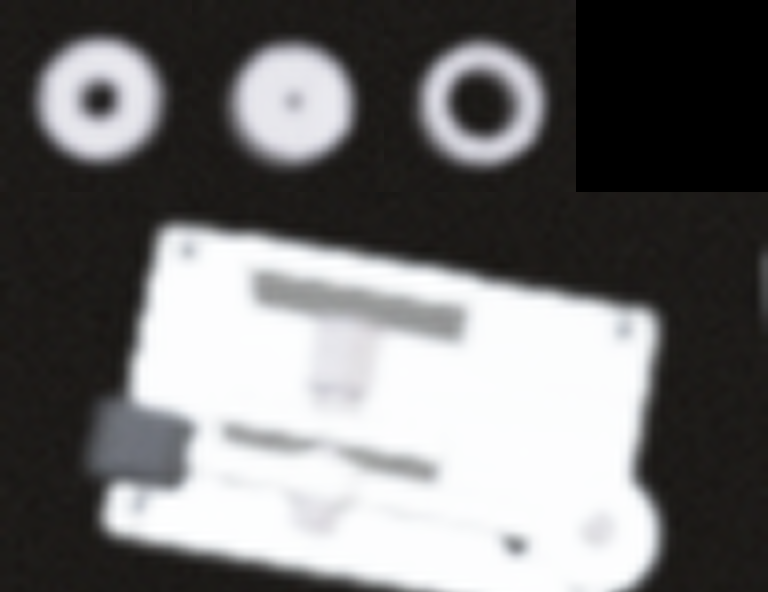

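The grey rings: (212,251) has a hole about a third of its diameter, so it is the medium one. (410,187) has a tiny hole (narrow) and (399,244) a large one (wide). The meant yoke is the larger at (290,214). Next is an enlarged scene crop for the second view.

```bash
python3 - <<'E'
import cv2
t=cv2.imread("pics/scene0.png")
cv2.imwrite("pics/s1.png",cv2.resize(t[175:275,235:335],None,fx=6,fy=6,interpolation=cv2.INTER_CUBIC))
E
```

```text
(no output)
```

View pics/s1.png

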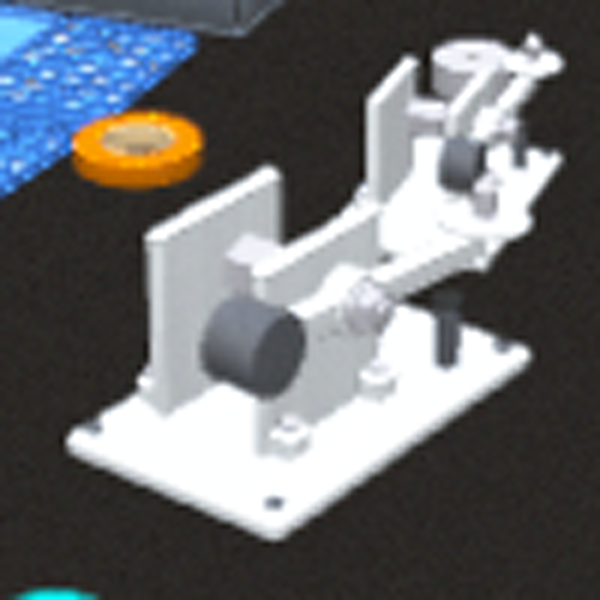

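Scene crop: base corners at (73,440), (275,535) and (528,355), and plate tops at (148,235)-(270,172) and (258,272)-(378,205). The post tip is at about (488,180) and the dark counterweight at (255,345). I'll fit the pose from these.

```bash
cat > h.py <<'E'
import numpy as np, cv2
from scipy.optimize import least_squares
from scipy.spatial.transform import Rotation as R
from bench import vision, sensors
np.set_printoptions(precision=4,suppress=True)
M={n:vision.camera_model(n) for n in("top","scene")}
def proj(n,p):
    m=M[n];E=np.array(m["extrinsics"])
    return cv2.projectPoints(np.atleast_2d(np.float64(p)),cv2.Rodrigues(E[:3,:3])[0],E[:3,3],np.array(m["K"]),np.array([m["k1"],0,0,0]))[0][:,0]
def tri(obs):   # [(cam,u,v)] -> 3D
    return least_squares(lambda p:np.concatenate([proj(n,p)[0]-[u,v] for n,u,v in obs]),[.5,0,.05])
def onz(n,u,v,z):
    return np.r_[least_squares(lambda p:proj(n,[p[0],p[1],z])[0]-[u,v],[.5,0]).x,z]
def yk(p,X):    # yoke -> world (m), p=x,y,yaw
    return R.from_euler('z',p[2]).apply(np.atleast_2d(X)/1000)+[p[0],p[1],0]
def q(): 
    o=sensors.get_obs(); w=o["eef_rot"]; return o,R.from_quat(np.r_[w[1:],w[0]])
def delta(pos,rot):  # target -> mm & rotvec in tool axes
    o,r=q(); return np.r_[r.inv().apply(pos-o["eef_pos"])*1000],(r.inv()*rot).as_rotvec()
E
python3 - <<'E'
from h import *
T=[((48,75,10),(262,190.1)),((48,-105,10),(324.25,201)),((-64,75,10),(254.9,228.25))]
s=lambda X,Y:(235+X/6,175+Y/6)
S=[((48,75,10),s(73,440)),((-64,75,10),s(275,535)),((-64,-105,10),s(528,355)),((31,40,95),s(148,235)),((27,-40,95),s(270,170)),((-27,40,95),s(262,272)),((-27,-40,95),s(378,205))]
def f(p,w=(1,1)):
    return np.concatenate([w[0]*(proj("top",yk(p,[a for a,_ in T]))-[b for _,b in T]).ravel(),w[1]*(proj("scene",yk(p,[a for a,_ in S]))-[b for _,b in S]).ravel()])
for w in((1,1),(1,0),(0,1)):
    r=least_squares(f,[.5,0,-.1],args=(w,)); print(w,r.x); 
    if w==(1,1): print(r.fun.reshape(-1,2)); P=r.x
pt=tri([("top",316.6,228.25),("scene",*s(488,180))]);print("tip",pt.x,pt.fun)
Y=R.from_euler('z',P[2]).inv().apply(pt.x-[P[0],P[1],0]); print("tip in yoke",Y)
for n,c in(("top",(212,251)),("scene",(284,299))):
    im=cv2.imread(f"pics/{n}0.png").astype(int);u,v=c
    w=im[v-14:v+15,u-16:u+17].min(2); m=np.uint8(w>90)
    k,l,st,ce=cv2.connectedComponentsWithStats(m); i=1+st[1:,4].argmax()
    cn=cv2.findContours(np.uint8(l==i),0,1)[0][0]; (x,y),_,_=cv2.fitEllipse(cn)
    x+=u-16;y+=v-14; print(n,x,y,st[i],onz(n,x,y,.01 if n=="scene" else .018))
E
```

```text
(1, 1) [ 0.5551  0.0671 -0.1967]
[[-0.1456  1.0198]
 [-1.1842  0.9269]
 [-0.3527  0.5384]
 [-1.4715 -0.6288]
 [ 0.5939 -1.5253]
 [ 0.6548 -1.3454]
 [-0.6223 -0.4202]
 [ 0.6663 -0.3575]
 [-0.8271  0.0191]
 [-0.1292 -0.6575]]
(1, 0) [ 0.5575  0.0654 -0.1948]
(0, 1) [ 0.5532  0.07   -0.1936]
tip [ 0.4938 -0.0196  0.0877] [ 0.0891  0.2471 -0.2451 -0.0373]
tip in yoke [-0.0431 -0.097   0.0877]
top 212.02674293518066 251.01970767974854 [  8   6  17  17 227] [0.4446 0.2732 0.018 ]
scene 283.0405960083008 298.0284414291382 [  5   3  22  21 388] [0.444  0.2715 0.01  ]
```

```bash
cat >> h.py <<'E'
def down(phiy): # tool pointing down, tool y at world angle phiy
    y=np.r_[np.cos(phiy),np.sin(phiy),0];z=np.r_[0,0,-1.]
    return R.from_matrix(np.c_[np.cross(y,z),y,z])
E
python3 - <<'E'
from h import *
for p in((.43,-.2,.24),(.4445,.2725,.12)): print(*delta(np.array(p),down(-.197)))
E
```

```text
[ 369.482  -277.3918   -8.9795] [-0.0012 -0.0012 -1.132 ]
[ 496.6559 -732.4905  111.762 ] [-0.0012 -0.0012 -1.132 ]
```

Call:
{"fn": "carry_out", "kwargs": {"deltas": "369 -277 -9 0 0 -1.132 0;369 -277 -9 0 0 -1.132 0;369 -277 -9 0 0 -1.132 0;369 -277 -9 0 0 -1.132 0;369 -277 -9 0 0 -1.132 0;369 -277 -9 0 0 -1.132 0;369 -277 -9 0 0 -1.132 0;497 -732 60 0 0 -1.132 0;497 -732 112 0 0 -1.132 0;497 -732 112 0 0 -1.132 0;497 -732 112 0 0 -1.132 0;497 -732 112 0 0 -1.132 0"}}

```text
time_s: 1.6
eef_pos: [0.433, 0.0856, 0.1678]
eef_rot: [0.0, 0.773, 0.634, 0.0]
wrist_force: [1.4, 0.3, 0.2]
opening: 0.998
grasp_force: 0.0
```

Call:
{"fn": "carry_out", "kwargs": {"deltas": "0 0 0 0 0 0 0"}}

```text
time_s: 1.72
eef_pos: [0.4313, 0.0878, 0.1666]
eef_rot: [-0.002, 0.771, 0.637, -0.001]
wrist_force: [0.1, -0.3, -0.1]
opening: 1.001
grasp_force: 0.0
```

```bash
python3 - <<'E'
from h import *
print(q()[0]["time_s"],q()[0]["q"],q()[0]["dq"])
print(*delta(np.array((.4445,.2725,.12)),down(-.197)))
E
```

```text
1.725 [-0.0708 -0.0542  1.9943  0.0009  1.2051  0.1187] [-0.0896 -0.0203 -0.0182 -0.0332  0.0093 -0.0555]
[183.879  -21.7791  46.7579] [-0.0037 -0.0004  0.0071]
```

Call:
{"fn": "carry_out", "kwargs": {"deltas": "184 -22 20 0 0 0 0;184 -22 20 0 0 0 0;184 -22 47 0 0 0 0;184 -22 80 0 0 0 0;184 -22 120 0 0 0 0;184 -22 140 0 0 0 0;184 -22 155 0 0 0 0;184 -22 164 0 0 0 0;184 -22 164 0 0 0 0;184 -22 164 0 0 0 0"}}

```text
time_s: 2.98
eef_pos: [0.4486, 0.2686, 0.0051]
eef_rot: [0.0, 0.773, 0.634, 0.001]
wrist_force: [0.2, 0.1, -0.2]
opening: 1.001
grasp_force: 0.0
```

```bash
python3 - <<'E'
from h import *
o,r=q();print(o["eef_pos"],o["time_s"])
print(*delta(np.array((.4445,.2725,.002)),down(-.197)))
im=vision.camera("scene");cv2.imwrite("pics/g1.png",cv2.resize(im[200:400,180:400],None,fx=3,fy=3))
E
```

```text
[0.4486 0.2686 0.0051] 2.975
[ 3.0354 -4.7658  3.1062] [ 0.0014 -0.0008 -0.0001]
```

View pics/g1.png

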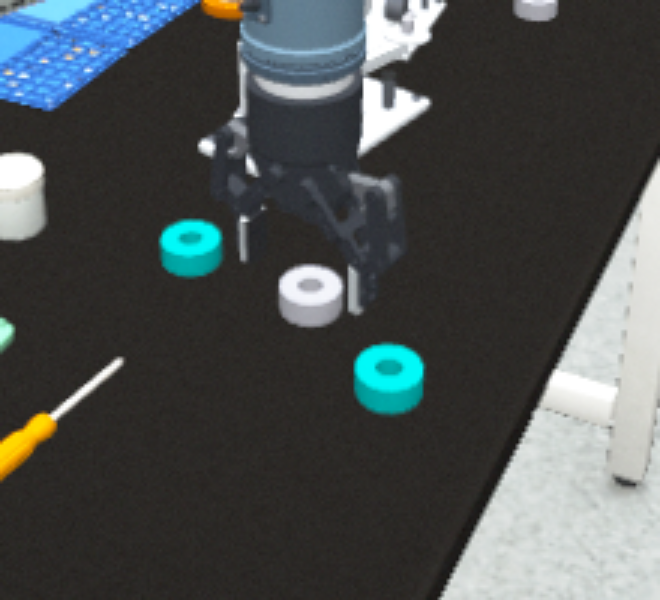

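The fingers straddle the grey ring at (310,295) in the crop and stand clear of both turquoise rings. I'll correct the offset, close, and lift slightly.

Call:
{"fn": "carry_out", "kwargs": {"deltas": "3 -5 3 0 0 0 0;3 -5 3 0 0 0 0.3;3 -5 3 0 0 0 0.7;3 -5 3 0 0 0 0.7;3 -5 3 0 0 0 0.7;3 -5 3 0 0 0 0.7;3 -5 3 0 0 0 0.7;3 -5 3 0 0 0 0.7"}}

```text
time_s: 4.03
eef_pos: [0.4437, 0.2725, 0.0018]
eef_rot: [0.0, 0.773, 0.634, 0.0]
wrist_force: [-2.3, 0.5, 6.3]
opening: 0.487
grasp_force: 60.3
```

```bash
python3 - <<'E'
from h import *
for p in((.4437,.2725,.18),(.4938,-.0196,.18),(.4938,-.0196,.13)):print(*delta(np.array(p),down(-.197)))
E
```

```text
[   0.0673    0.0748 -178.1527] [ 0.0003 -0.0002  0.    ]
[-276.5773  106.3772 -178.1791] [ 0.0003 -0.0002  0.    ]
[-276.5871  106.3639 -128.1791] [ 0.0003 -0.0002  0.    ]
```

Call:
{"fn": "carry_out", "kwargs": {"deltas": "0 0 -40 0 0 0 0.7;0 0 -100 0 0 0 0.7;-20 8 -160 0 0 0 0.7;-60 23 -178 0 0 0 0.7;-110 42 -178 0 0 0 0.7;-165 63 -178 0 0 0 0.7;-220 85 -178 0 0 0 0.7;-260 100 -170 0 0 0 0.7;-277 106 -160 0 0 0 0.7;-277 106 -128 0 0 0 0.7;-277 106 -128 0 0 0 0.7;-277 106 -128 0 0 0 0.7"}}

```text
time_s: 5.52
eef_pos: [0.4933, -0.0194, 0.1297]
eef_rot: [-0.0, 0.773, 0.635, 0.0]
wrist_force: [-0.1, -0.1, -1.7]
opening: 0.496
grasp_force: 61.6
```

```bash
python3 - <<'E'
from h import *
o,r=q();print(o["eef_pos"],o["time_s"],o["opening"],delta(np.array((.4938,-.0196,.13)),down(-.197)))
a=vision.camera("scene");b=vision.camera("top")
cv2.imwrite("pics/s2raw.png",a);cv2.imwrite("pics/t2raw.png",b)
A=cv2.resize(a[150:260,255:365],(440,440),interpolation=2);B=cv2.resize(b[195:255,290:340],(360,432),interpolation=2)
cv2.imwrite("pics/p1.png",np.hstack([A[:432],B]))
E
```

```text
[ 0.4933 -0.0194  0.1297] 5.525 0.4959624044124973 (array([-0.1355,  0.5717, -0.3437]), array([-0.0001, -0.0002,  0.0011]))
```

View pics/p1.png

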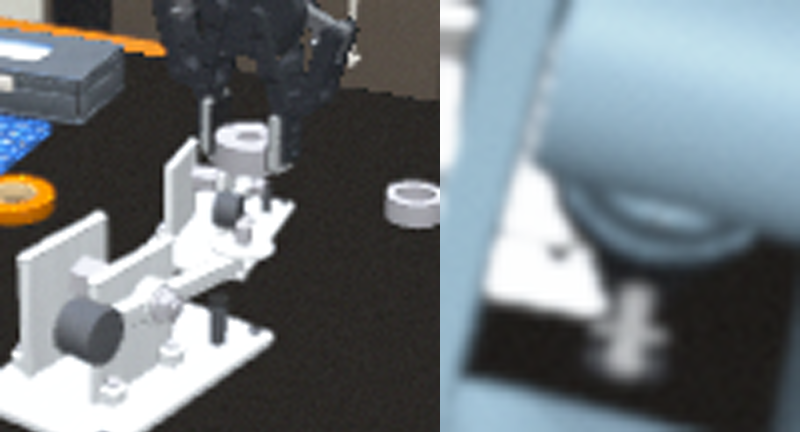

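The ring hangs upright in the pads above the post: scene crop ring hole at about (250,133), post tip at about (243,222). The top view is blocked. I'll check alignment by projecting the expected points.

```bash
python3 - <<'E'
from h import *
a=cv2.imread("pics/s2raw.png")
print(proj("scene",[[.4933,-.0194,.148],[.4933,-.0194,.138],[.4938,-.0196,.0877]]))
A=cv2.resize(a[172:222,292:342],(600,600),interpolation=2);cv2.imwrite("pics/p2.png",A)
E
```

```text
[[316.8869 183.165 ]
 [316.7806 186.8655]
 [316.1026 204.9787]]
```

View pics/p2.png

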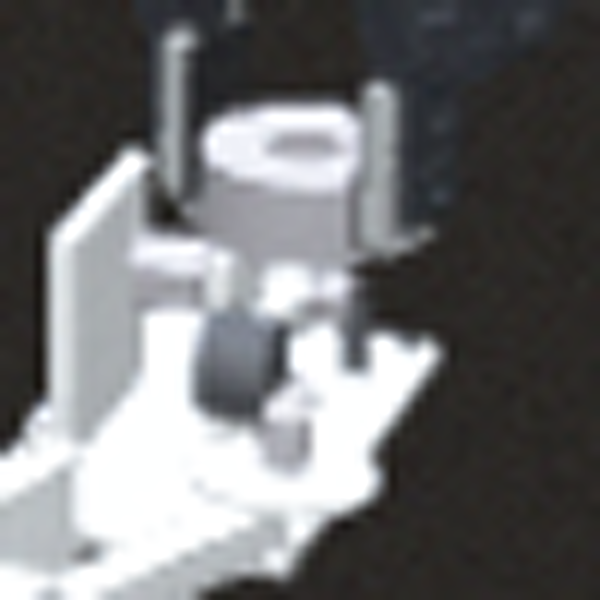

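```bash
python3 - <<'E'
from h import *
print(proj("scene",[[.4437,.2725,.02],[.4437,.2745,.02],[.4445,.2725,.02]]))
a=cv2.imread("pics/scene0.png");A=cv2.resize(a[280:310,268:298],(600,600),interpolation=2)
b=cv2.imread("pics/s2raw.png");B=b[172:202,302:332]
g=lambda I:I.astype(int).sum(2)
cv2.imwrite("pics/p3.png",A)
# hole = darker pixels inside the bright ring top: weighted centroid
for I,(x0,y0,x1,y1),n in((a,(277,290,290,299),"pick"),(b,(313,181,322,188),"now")):
    w=g(I)[y0:y1,x0:x1]; d=np.clip(np.percentile(w,80)-w-60,0,None); yy,xx=np.mgrid[y0:y1,x0:x1]; print(n,(d*xx).sum()/d.sum(),(d*yy).sum()/d.sum()); print(w)
E
```

```text
[[282.9106 294.388 ]
 [282.4748 294.9218]
 [282.5608 294.2833]]
pick 282.94786543379894 294.5974818020854
[[655 721 732 733 735 732 731 729 727 728 727 730 680]
 [731 731 728 731 729 725 722 725 728 731 728 728 725]
 [728 730 729 718 696 673 665 684 698 715 727 726 725]
 [728 728 710 636 522 493 506 508 505 607 700 725 725]
 [728 727 564 463 476 491 502 500 490 464 590 717 728]
 [724 725 546 451 478 489 503 496 490 467 547 711 726]
 [722 725 669 568 505 494 507 506 515 577 682 726 729]
 [723 724 725 705 651 629 631 626 656 722 732 729 725]
 [722 723 723 725 727 728 730 728 727 727 731 728 729]]
now 317.65667695019835 184.20192448949615
[[633 727 736 732 732 732 745 677 426]
 [730 728 725 717 714 715 720 726 659]
 [717 653 534 507 507 501 559 687 648]
 [731 577 524 527 527 521 520 607 628]
 [728 733 706 672 659 661 700 728 651]
 [715 719 722 727 725 726 726 725 523]
 [506 583 633 646 675 684 672 622 400]]
```

The hole centre measures about (317.0,183.6) against a predicted (316.9,183.2), so it is aligned. Lowering now.

Call:
{"fn": "carry_out", "kwargs": {"deltas": "0 0 15 0 0 0 0.7;0 0 28 0 0 0 0.7;0 0 36 0 0 0 0.7;0 0 42 0 0 0 0.7;1 0 48 0 0 0 0.7;1 0 53 0 0 0 0.7;1 0 53 0 0 0 0.7"}}

```text
time_s: 6.5
eef_pos: [0.4938, -0.0194, 0.0762]
eef_rot: [0.0, 0.773, 0.634, 0.0]
wrist_force: [1.5, -2.4, -1.3]
opening: 0.49
grasp_force: 61.7
```

```bash
python3 - <<'E'
from h import *
a=vision.camera("scene");print(q()[0]["time_s"])
A=cv2.resize(a[180:240,282:342],(600,600),interpolation=2);cv2.imwrite("pics/p4.png",A)
E
```

```text
6.55
```

View pics/p4.png

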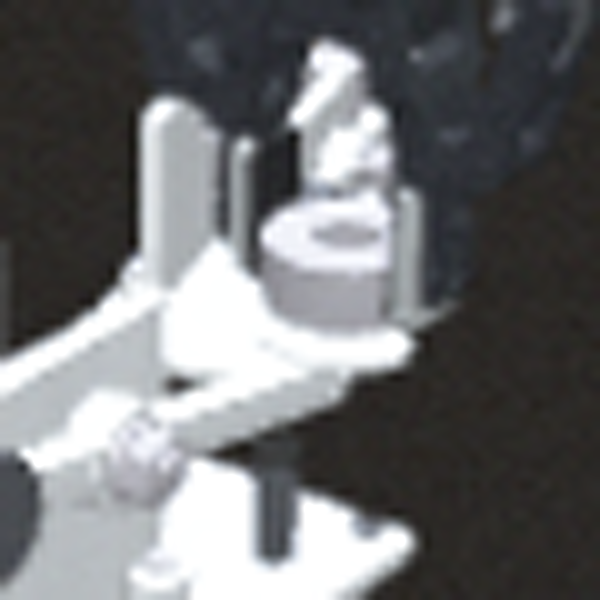

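The ring now sits over the post, just above the pan (crop (325,265)), with only a small force. Opening and retreating upward.

Call:
{"fn": "carry_out", "kwargs": {"deltas": "0 0 0 0 0 0 0.3;0 0 0 0 0 0 0;0 0 0 0 0 0 0;0 0 0 0 0 0 0;0 0 0 0 0 0 0;0 0 -30 0 0 0 0;0 0 -80 0 0 0 0;0 0 -120 0 0 0 0;0 0 -120 0 0 0 0"}}

```text
time_s: 7.68
eef_pos: [0.4957, -0.0196, 0.2]
eef_rot: [0.003, 0.773, 0.634, 0.002]
wrist_force: [0.1, -0.4, -0.2]
opening: 1.001
grasp_force: 0.0
```

```bash
python3 - <<'E'
from h import *
a=vision.camera("scene");o,r=q();print(o["time_s"],o["eef_pos"],o["q"]);cv2.imwrite("pics/s5raw.png",a)
A=cv2.resize(a[180:265,245:345],(800,680),interpolation=2)[:600];cv2.imwrite("pics/p5.png",A)
E
```

```text
7.725 [ 0.4943 -0.0193  0.1977] [-0.2794  0.0312  1.842   0.0001  1.265  -0.0825]
```

View pics/p5.png

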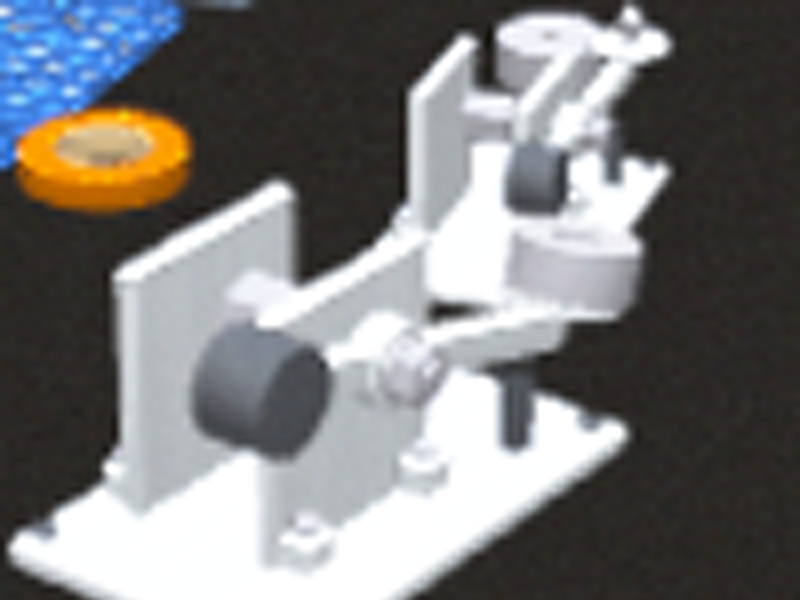

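The ring lies flat on the pan round the post at crop (575,270), and the arm rests on its stop. Next come the waypoints for the tilted head grasp.

```bash
cat >> h.py <<'E'
H=np.array([.5551,.0671,.07]); YAW=-.1967
def head(th,d): # TCP d metres past the head centre along the tool, tilt th
    rot=R.from_rotvec(th*np.r_[np.cos(YAW),np.sin(YAW),0])*down(YAW+np.pi/2)
    return H+rot.apply([0,0,d]),rot
E
python3 - <<'E'
from h import *
for d in(-.09,.021): print(head(.26,d)[0],*delta(*head(.26,d)))
E
```

```text
[0.5506 0.0444 0.157 ] [73.4584 42.589  40.8085] [-0.2016  0.207  -1.5609]
[0.5562 0.0724 0.0497] [102.0194  42.2149 148.0704] [-0.2016  0.207  -1.5609]
```

Call:
{"fn": "carry_out", "kwargs": {"deltas": "73 43 0 -0.202 0.207 -1.561 0;73 43 0 -0.202 0.207 -1.561 0;73 43 0 -0.202 0.207 -1.561 0;73 43 0 -0.202 0.207 -1.561 0;73 43 0 -0.202 0.207 -1.561 0;73 43 0 -0.202 0.207 -1.561 0;73 43 10 -0.202 0.207 -1.561 0;73 43 20 -0.202 0.207 -1.561 0;73 43 30 -0.202 0.207 -1.561 0;73 43 41 -0.202 0.207 -1.561 0;73 43 41 -0.202 0.207 -1.561 0;73 43 41 -0.202 0.207 -1.561 0"}}

```text
time_s: 9.22
eef_pos: [0.5497, 0.0443, 0.1551]
eef_rot: [0.011, 0.098, 0.987, 0.129]
wrist_force: [-0.0, 0.1, 0.5]
opening: 1.004
grasp_force: 0.0
```

```bash
python3 - <<'E'
from h import *
print(q()[0]["q"])
for d in(-.03,.021): print(*delta(*head(.26,d)))
a=vision.camera("scene");b=vision.camera("top");cv2.imwrite("pics/t6.png",b);cv2.imwrite("pics/s6.png",a)
E
```

```text
[-0.2896  0.1907  1.783   0.2774  1.2091 -1.7665]
[-1.0053  0.6787 58.2951] [ 0.0005 -0.0033 -0.0017]
[ -1.1726   0.6549 109.2948] [ 0.0005 -0.0033 -0.0017]
```

Call:
{"fn": "carry_out", "kwargs": {"deltas": "-1 0.5 25 0 0 0 0;-1 0.5 50 0 0 0 0;-1 0.5 70 0 0 0 0;-1 0.5 85 0 0 0 0;-1 0.5 97 0 0 0 0;-1 0.5 105 0 0 0 0;-1 0.5 109 0 0 0 0;-1 0.5 109 0 0 0 0"}}

```text
time_s: 10.32
eef_pos: [0.5561, 0.072, 0.0501]
eef_rot: [0.011, 0.098, 0.987, 0.129]
wrist_force: [-0.6, -0.1, 0.3]
opening: 1.001
grasp_force: 0.0
```

```bash
python3 - <<'E'
from h import *
print(*delta(*head(.26,.021)))
a=vision.camera("scene");cv2.imwrite("pics/s7.png",a)
A=cv2.resize(a[165:265,235:345],None,fx=6,fy=6,interpolation=2);cv2.imwrite("pics/p7.png",A)
E
```

```text
[0.0403 0.3041 0.4496] [ 0.0005 -0.003  -0.0008]
```

View pics/p7.png

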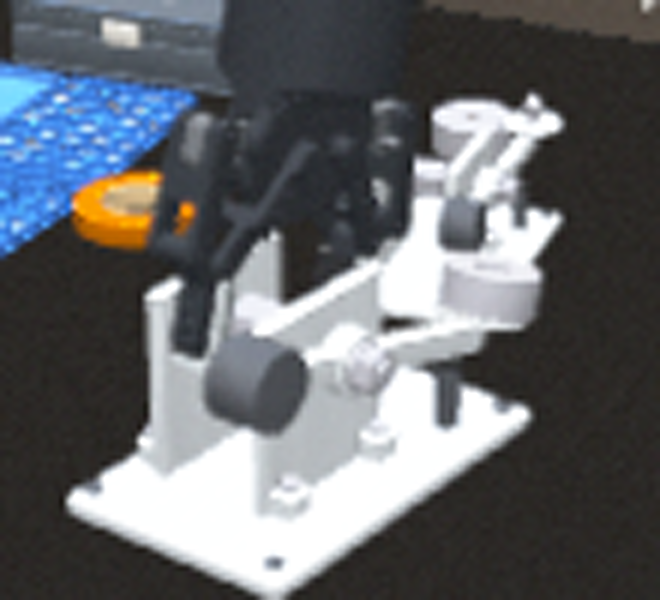

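The fingers stand in the gap on both sides of the head, which shows at (255,310). The ring is undisturbed at (490,290). Closing.

Call:
{"fn": "carry_out", "kwargs": {"deltas": "0 0 0 0 0 0 0.6;0 0 0 0 0 0 0.68;0 0 0 0 0 0 0.74;0 0 0 0 0 0 0.85;0 0 0 0 0 0 0.9;0 0 0 0 0 0 0.9;0 0 0 0 0 0 0.9;0 0 0 0 0 0 0.9;0 0 0 0 0 0 0.9"}}

```text
time_s: 11.5
eef_pos: [0.5557, 0.0699, 0.05]
eef_rot: [0.011, 0.098, 0.987, 0.128]
wrist_force: [-4.7, -10.1, 3.9]
opening: 0.273
grasp_force: 58.8
```

```bash
python3 - <<'E'
from h import *
o,r=q();print(o["wrist_force"],r.inv().apply(o["wrist_force"]),r.inv().apply(o["torque"]),o["opening"])
t=[delta(*head(a,.021)) for a in(.2,.13,.06,0,-.01)]
for x in t:print(*x)
E
```

```text
[ -4.6519 -10.0817   3.8682] [ 2.6035 -9.4591 -6.4801] [1.6053 0.3932 0.1168] 0.272523909303168
[0.085  1.1447 0.915 ] [ 0.0573 -0.0031 -0.0008]
[ 0.0841 -0.3187  0.7796] [ 0.1273 -0.0032 -0.0007]
[ 0.0835 -1.7691  0.5421] [ 0.1973 -0.0032 -0.0006]
[ 0.0833 -2.9965  0.2582] [ 0.2573 -0.0032 -0.0005]
[ 0.0833 -3.1993  0.2038] [ 0.2673 -0.0032 -0.0005]
```

Call:
{"fn": "carry_out", "kwargs": {"deltas": "0 -2.4 0 0 0 0 0.9;0 -2.4 0 0 0 0 0.9;0 -3 0 0.03 0 0 0.9;0 -3.7 0 0.06 0 0 0.9;0 -4.3 -0.1 0.09 0 0 0.9;0 -4.9 -0.2 0.12 0 0 0.9;0 -5.5 -0.2 0.15 0 0 0.9;0 -6.1 -0.3 0.18 0 0 0.9;0 -6.8 -0.5 0.21 0 0 0.9;0 -7.4 -0.6 0.24 0 0 0.9;0 -7.8 -0.7 0.26 0 0 0.9;0 -7.8 -0.7 0.26 0 0 0.9"}}

```text
time_s: 13.0
eef_pos: [0.5547, 0.0646, 0.0493]
eef_rot: [-0.001, 0.098, 0.995, 0.0]
wrist_force: [-2.6, -1.1, 6.0]
opening: 0.266
grasp_force: 59.4
```

```bash
python3 - <<'E'
from h import *
o,r=q();print(o["time_s"],r.inv().apply(o["wrist_force"]),r.inv().apply(o["torque"]),o["opening"],o["grasp_force"])
print(*delta(*head(0,.021)))
a=vision.camera("scene");b=cv2.imread("pics/s7.png");cv2.imwrite("pics/s8.png",a)
A=np.hstack([cv2.resize(i[185:235,260:335],(400,267),interpolation=2) for i in(b,a)])
A=np.vstack([A,cv2.copyMakeBorder(cv2.resize(a[185:239,270:335],(390,324),interpolation=2),0,0,0,410,0)])
cv2.imwrite("pics/p8.png",A)
# expected ring centre in scene for several angles
for th in(.26,.1,.05,0,-.05):
    v=R.from_rotvec([th,0,0]).apply([-43,-95,21])+[0,0,70]
    print(th,proj("scene",yk([H[0],H[1],YAW],v)), proj("scene",yk([H[0],H[1],YAW],R.from_rotvec([th,0,0]).apply([-43,-95,31])+[0,0,70])))
E
```

```text
13.0 [ 2.3156 -1.5975 -5.9734] [0.1497 0.4109 0.2531] 0.26602312832787467 59.43812464596704
[0.0596 2.5539 0.2857] [-0.0001 -0.003   0.0003]
0.26 [[315.8664 212.6014]] [[316.5236 208.8745]]
0.1 [[315.8972 207.2358]] [[316.2174 203.581 ]]
0.05 [[315.795  205.6278]] [[316.0065 202.0119]]
0 [[315.6393 204.0588]] [[315.7406 200.4899]]
-0.05 [[315.4299 202.5324]] [[315.4199 199.0184]]
```

View pics/p8.png

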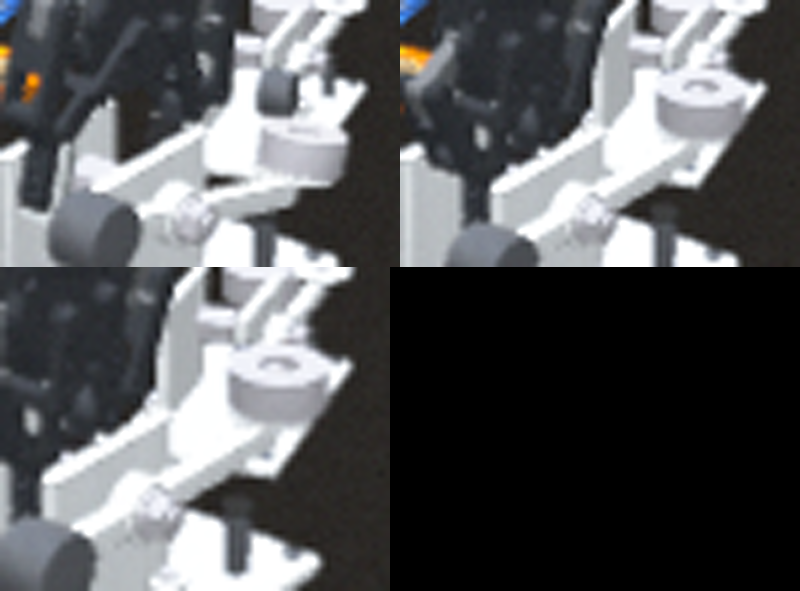

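The ring top centre moved from about (316.3,209.9) to (316.3,201.5). That is 8.4 px, and the model predicts 8.4 px for a turn from 0.26 to 0, so the arm is level. The wrist moment about the bolt is 0.15 N m, which matches the load, and the grip holds at 59 N. I'll let it settle briefly and hand in.

Call:
{"fn": "carry_out", "kwargs": {"deltas": "0 0 0 0 0 0 0.9;0 0 0 0 0 0 0.9;0 0 0 0 0 0 0.9;0 0 0 0 0 0 0.9"}}

```text
time_s: 13.55
eef_pos: [0.5547, 0.0646, 0.0493]
eef_rot: [-0.001, 0.098, 0.995, 0.0]
wrist_force: [-2.3, 0.1, 6.2]
opening: 0.267
grasp_force: 59.4
```

```bash
python3 - <<'E'
from bench import sensors,ctrl
o=sensors.get_obs();print(o["eef_pos"],o["eef_rot"],o["grasp_force"],o["opening"])
print(ctrl.hand_in())
E
```

```text
[0.55470444 0.06456755 0.04931082] [-1.42562851e-03  9.82932904e-02  9.95156363e-01  4.58025424e-04] 59.40666048321873 0.2669650040408974
the job is handed in; nothing more can be done
None
```

I handed the job in at about 13.6 s: the medium ring is down on the pan, the arm is turned back to level (about ±0.02 rad by the camera), and the gripper still holds the bolt head at 59 N; no verdict came back.

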